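Square a toy taxi into the measuring corner, then show it to the camera

ROBOT

A 6-joint arm with a two-finger parallel gripper is mounted at the origin on a cart in front of the work surface, level with it; the furniture and walls round the work are solid. World frame = base frame: x ahead of the robot, y to its left, z up, the work surface at z = 0. Lengths are in m, angles in degrees, forces in N, time in s.
With the tool pointing down it reaches from about 0.375 to 0.9 m from the base axis. Payload 3.1 kg.
Tool frame: the origin (TCP) lies midway between the tips of the shut fingers; the grasp point (between the pads) lies 19 mm behind it; z points along the fingers, y is the line along which they close (so a half turn about z gives the same grasp; the last joint's range is limited). The gripper opens to 87 mm and grips with 3 to 60 N. Pads are 19 mm wide; open, the fingers measure 117 mm over their backs; the gripper's body (75 mm by 190 mm) begins 51 mm behind the grasp point.
Start: joints at [-80.472, 30.224, 82.088, -0, 67.689, -10.227], TCP at [0.211, -0.588, 0.223] pointing down, gripper open.
Joint ranges: [-176.69, 176.69], [-43.24, 126.21], [12.49, 139.97], [-82, 262], [0, 151.66], [-163.58, 163.58]. Speed limits (degrees/s): [159.86, 159.86, 180, 180, 180, 180].

INTERFACE

Orientations are given as a 3x3 rotation matrix whose columns are the frame's x, y, z axes.
In Python, from rig import read_state, optics, bot gives the robot as it stands. The module is installed in compiled form; this text tells all that it offers.
- The arm moves only by the tool send_rows, never from a script. Its argument "commands" is a list of rows, each a list of 7 numbers: the turn, a rotation vector about the tool's x, y, z in units of 5 degrees (1.0 is 5 degrees), then the shift along the tool's x, y, z in units of 30 mm (1.0 is 30 mm), then the opening, from 0 (shut) to 1 (fully open). In form: [[rx, ry, rz, tx, ty, tz, gripper], ...]. A call has 1 to 20 rows; each row is the pose to reach, as a shift and turn from the pose commanded when the call began, along the tool's axes at that moment; what a row does not reach only later rows make up. A row lasts 1/12 s, in which the tool goes at most 41.7 mm and 7.16 degrees, less where a joint would pass 70% of its speed; a pose out of reach is approached as far as the arm can. A call with a gripper value outside its range is refused whole. The fingers move at their own pace and stop on an object; the grip force is fixed at half the most. Time passes only in rows, so rows that repeat a pose let the fingers close. It gives the time, the measured TCP pose, the force, the opening and the grip force at its end, in the units of the state.
- read_state(): the state, without advancing time (a new reading comes with each control period).
- optics.capture(name): name is "scene" or "top" or "wrist"; returns a dict with "image" (384x512x3 uint8, blue, green, red), "intrinsics" (3x3 intrinsics, pixels), "extrinsics" (4x4, takes a point from world to camera coordinates); the wrist camera has in their place "T_tool_cam" (4x4, takes a point from camera to tool coordinates, whose origin is the TCP and whose axes are the flange's). Camera axes: x right, y down, z forward; pixel columns grow to the right and rows downward; lengths in m; the calibration is good to about 2 mm. A picture is of the moment at which its call begins: read the wrist's pose just before it. There is no depth.
- bot.hand_in(): hands the job in; it is judged then, once.
The state is a dict: "time_s": time; "joint_positions": joint angles; "qvel": joint speeds; "tau": joint torques, N m; "position": TCP position; "tcp_rot": TCP orientation; "force": force on the tool from outside, world axes, zero at the start; "moment": the same for the moment, N m; "opening": opening from 0.0 (shut) to 1.0 (fully open); "grasp_force": force on a finger pad.
Only numpy, scipy, OpenCV 4.12 (cv2) and the standard library are available. Lean on these libraries where they do the work, as an engineer would, in place of code of your own. Each camera call takes 0.05 s, during which the arm holds its last target. There are 200 camera calls.

TASK

Catalogue the yellow toy taxi that stands by the measuring corner: first push it square and flush into that corner, nose against the short stop and its left side along the long ruled stop, and let go of it for a moment so that its length can be read. Then pick it up and present it to the inspection camera, upright as the lens sees it and looking straight into the lens, with the middle of its front bumper on the line of sight and 10 cm from the lens glass (the camera looks down at a slant, so the nose must be raised to match). Finish still holding it there, quite still in the air; do not move the camera or disturb the other things on the desk.

Things in the scene. Friction and masses are not known exactly. Their poses are not given: they have to be found in the camera images.
- taxi: Yellow die-cast toy taxi, 92 x 39 (over wheels) x 38 mm high, 0.12 kg, loose on the desk by the corner; wheels fixed, so it slides. Origin: centre of its underside, at desk height when it stands. -y points to the NOSE, +y to the tail, z up, so +x is its left side. Flat sides 36 mm apart from 7 to 24 mm up, narrower 50 mm long cabin above. Grip across the sides.
- nose (a point): Middle of the taxi's front bumper: 46 mm ahead of the taxi's origin (its -y) and 15 mm above its underside. Axes as the taxi's.
- tail (a point): Middle of the taxi's rear bumper: 46 mm behind the taxi's origin (its +y) and 15 mm above its underside. Axes as the taxi's.
- corner: Measuring corner: two aluminium bars with black ticks, fixed on the desk in an L, 20 mm wide, 11 mm high. Origin: the inside corner, at desk height. Long stop: runs 200 mm along -x, inner face at y = 0. Short stop: runs 110 mm along -y, inner face at x = 0. Free space (bare desk) at x < 0, y < 0. A flush taxi points its nose along +x and has its origin at x = -46, y = -20 mm.
- camera_stand: Inspection camera stand, fixed to the desk: black round foot (90 mm), 12 mm post, fork with the tilting white camera head 262 mm above the desk. Origin: centre of the foot at desk height; the camera looks towards its -x.
- camera_tilt (a joint): Tilt of the camera head about a level axis: 0 looks level, larger looks further down (rad). Stiff; leave it as it is.
- lens (a point): Centre of the lens glass (31 mm in front of the tilt axis). Its -x axis is the line of sight (out of the lens), y is level, z is up in the picture.
- mug: White mug with grey dots, 91 mm high, 82 mm across, 114 mm with its handle; bystander. Origin: under it, 17 mm off the centre of the cup towards the handle.
- black_stapler: Black stapler, 34 x 145 x 47 mm high, long along its y; bystander. Origin: centre of its underside.
- scissors: Scissors with blue handles, lying flat, 87 x 199 x 9 mm, long along y; bystander. Origin: centre of the underside.
- glue: White glue stick standing upright, 28 mm across, 91 mm high; bystander. Origin: centre of its foot.
- reading_glass: Magnifying glass with a dark handle, lying flat, 79 x 178 x 17 mm, long along its y; bystander. Origin: centre of its underside.
Mind the look-alikes: they are no part of the job. Several things have the shape of the taxi; the one meant has the colours described above.

How it is judged (in metres and radians):
On the way:
1. the taxi stands on the desk, let go, square (3 degrees) and flush (nose within 4 mm of the short stop, left wheels within 4 mm of the long stop) in the measuring corner (x of nose in the frame of corner between -0.004 and 0.003 m and y of taxi in the frame of corner between -0.0245 and -0.0165 m and angle between the y axis of taxi and the x axis of corner, either way round below 0.06 rad and height (world z) of taxi below 0.004 m and angle between taxi's own z axis and vertical below 0.06 rad and contact force between the fingers and taxi below 0.1 N and linear speed of taxi below 0.01 m/s), for 0.3 s.
At the end, for the whole second after the job is handed in: The gripper alone holds the taxi still, over 100 mm above the desk, nose to the lens: front bumper 75 to 125 mm from the lens glass, within 20 mm of the line of sight sideways and in height, its length and width each within 0.2 rad of the line of sight and of the camera's level axis (x of nose in the frame of lens between -0.125 and -0.075 m and y of nose in the frame of lens between -0.02 and 0.02 m and z of nose in the frame of lens between -0.02 and 0.02 m and x of tail in the frame of lens below -0.155 m and angle between the y axis of taxi and the x axis of lens, either way round below 0.2 rad and angle between the x axis of taxi and the y axis of lens, either way round below 0.2 rad and angle between taxi's own z axis and vertical below 0.75 rad and height (world z) of taxi above 0.1 m and contact force between the fingers and taxi above 1 N and contact force between taxi and camera_stand below 0.05 N and linear speed of taxi below 0.02 m/s and angular speed of taxi below 0.15 rad/s); the arm keeps its last pose, push and grip.
It fails at once if the camera is moved (its lens by more than 3 mm) (distance of lens from where it was at the start of the episode above 0.003 m).
It fails at once if the mug, stapler, scissors, glue stick or magnifying glass is moved more than 30 mm (distance of any of mug, black_stapler, scissors, glue, reading_glass from where it was at the start of the episode above 0.03 m).
It also fails if it takes over 64 s, if anything falls off the work surface, if the arm or the gripper's body presses on something with over 40 N, if the wrist force passes 120 N, or if a joint passes its speed limit or range.

## Working session

There is one attempt and no reset: what is moved stays moved. The work goes in short steps, Python scripts to look and compute and a tool call to move; the robot and the scene stay as the last step left them, time stands still between calls to the robot, and variables do not carry over. Pictures are saved under pics/ and viewed, at most 13 in all, crops included, and the job is handed in when it is done.

Besides the shell and the picture viewer there is one more tool, called after "Call:" by a JSON object that holds its "op" and its "data". send_rows: Moves the arm, as the interface text tells. Its arguments: {"type":"object","properties":{"commands":{"type":"array","items":{"type":"array","items":{"type":"number"}}}},"required":["commands"]}

```bash
mkdir -p pics; python3 - <<'E'
from rig import read_state, optics
import cv2,numpy as np,pickle
s=read_state();print(s['time_s'],s['position'],np.round(s['tcp_rot'],3).tolist())
d={}
for n in ("scene","top"):
    c=optics.capture(n);d[n]=c;print(n,np.round(c['intrinsics'],1).tolist(),np.round(c['extrinsics'],3).tolist())
pickle.dump(d,open('d.pkl','wb'))
cv2.imwrite('pics/a.png',cv2.resize(np.vstack([d['scene']['image'],d['top']['image']]),None,fx=.78,fy=.78))
cv2.imwrite('pics/top.png',cv2.resize(d['top']['image'],(800,600)))
cv2.imwrite('pics/scene.png',cv2.resize(d['scene']['image'],(800,600)))
E
```

```text
0.0 [ 0.21114907 -0.58746602  0.22158682] [[0.941, 0.338, -0.0], [0.338, -0.941, 0.002], [0.0, -0.002, -1.0]]
scene [[467.2, 0.0, 259.7], [0.0, 467.2, 197.2], [0.0, 0.0, 1.0]] [[-0.781, -0.624, 0.005, 0.449], [-0.369, 0.456, -0.81, 0.375], [0.503, -0.634, -0.587, 1.188], [0.0, 0.0, 0.0, 1.0]]
top [[403.8, 0.0, 258.1], [0.0, 403.8, 198.8], [0.0, 0.0, 1.0]] [[0.026, -1.0, -0.003, -0.019], [-0.989, -0.025, -0.147, 0.615], [0.147, 0.007, -0.989, 1.376], [0.0, 0.0, 0.0, 1.0]]
```

View pics/top.png

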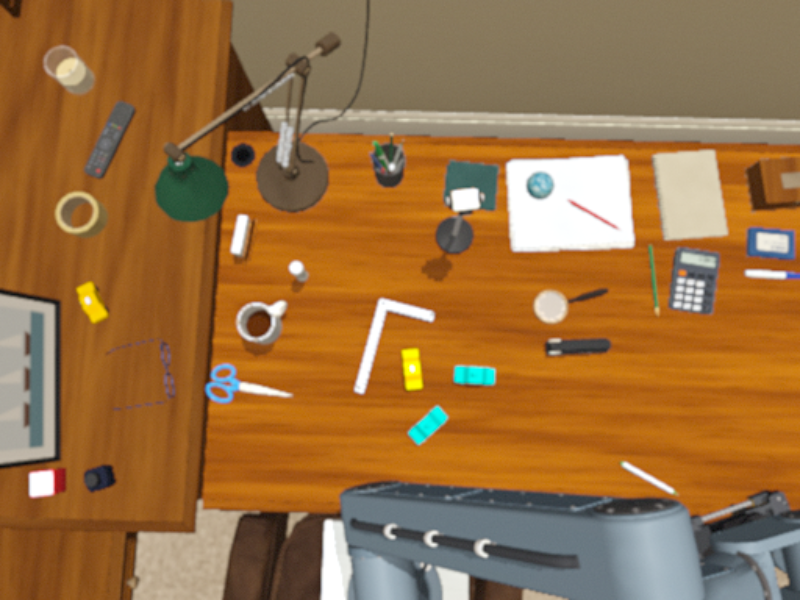

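View pics/scene.png

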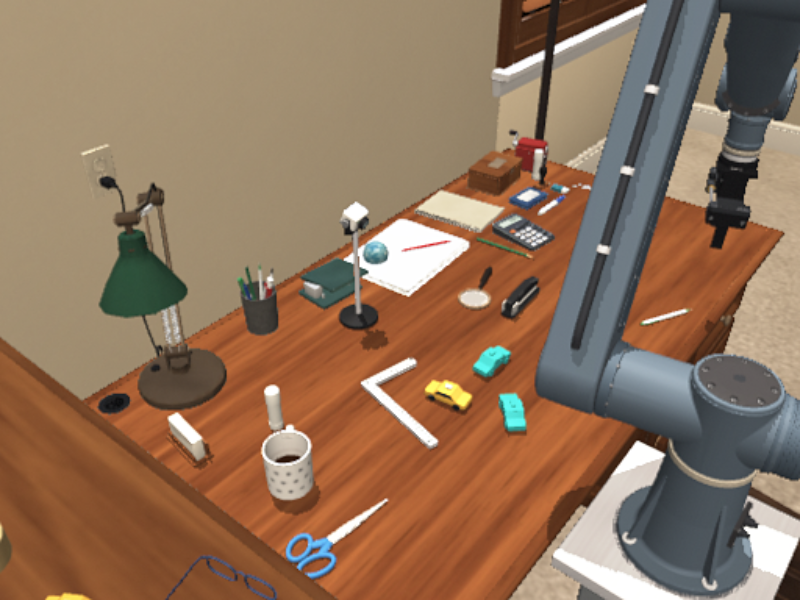

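The top view (800 px scale) shows four taxi-shaped things: a yellow one at (412,369) beside the L, cyan ones at (475,376) and (428,425), and a yellow one at (92,302) on the side desk. The one at (412,369) fits because it is yellow and stands by the corner. The L's apex is at (383,300) and the camera foot at (455,236).

```bash
cat > h.py <<'E'
import numpy as np,cv2,pickle
def ray(c,px):
    px=np.atleast_2d(np.array(px,float));K=c['intrinsics'];E=c['extrinsics'];R=E[:3,:3];t=E[:3,3]
    d=np.linalg.solve(K,np.c_[px,np.ones(len(px))].T).T@R
    return -R.T@t,d
def plane(c,px,z):
    o,d=ray(c,px);return o+d*((z-o[2])/d[:,2:])
def proj(c,p):
    E=c['extrinsics'];q=(np.atleast_2d(p)@E[:3,:3].T+E[:3,3])@c['intrinsics'].T
    return q[:,:2]/q[:,2:]
def tri(c1,p1,c2,p2):
    o1,d1=ray(c1,p1);o2,d2=ray(c2,p2);d1,d2=d1[0],d2[0]
    s=np.linalg.lstsq(np.c_[d1,-d2],o2-o1,rcond=None)[0];a=o1+d1*s[0];b=o2+d2*s[1]
    return (a+b)/2,np.linalg.norm(a-b)
E
python3 - <<'E'
from h import *
d=pickle.load(open('d.pkl','rb'))
t,s=d['top'],d['scene']
def mask(c,lo,hi,box):
    m=cv2.inRange(cv2.cvtColor(c['image'],cv2.COLOR_BGR2HSV),lo,hi);o=np.zeros_like(m);x0,y0,x1,y1=box;o[y0:y1,x0:x1]=m[y0:y1,x0:x1];return o
f=.64
m=mask(t,(22,120,120),(35,255,255),(240,205,290,265))
p=np.argwhere(m)[:,::-1];print('taxi top px',len(p),p.mean(0))
w=plane(t,p,.02)[:,:2].astype(np.float32);r=cv2.minAreaRect(w);print(r, cv2.boxPoints(r).tolist())
m=mask(s,(22,120,120),(35,255,255),(260,230,310,270));p=np.argwhere(m)[:,::-1];print('scene',len(p),p.mean(0))
# bars: white in top
m=mask(t,(0,0,150),(180,90,255),(220,185,285,255))
p=np.argwhere(m)[:,::-1];w=plane(t,p,.011)[:,:2].astype(np.float32)
# principal: split with rough lines
ap=plane(t,[[383*f,300*f]],.011)[0,:2];l=plane(t,[[360*f,390*f]],.011)[0,:2];sh=plane(t,[[433*f,316*f]],.011)[0,:2]
print('rough',ap,l,sh)
for e in (l,sh):
    u=(e-ap)/np.linalg.norm(e-ap);a=(w-ap)@u;b=(w-ap)@np.array([-u[1],u[0]])
    k=(a>.03)&(a<np.linalg.norm(e-ap)-.005)&(abs(b)<.02);L=cv2.fitLine(w[k],cv2.DIST_L2,0,.001,.001).ravel()
    bb=(w[k]-L[2:])@np.array([-L[1],L[0]]);print(k.sum(),L,np.degrees(np.arctan2(L[1],L[0])),'width',np.sqrt(12)*bb.std())
# camera head
for n,c,b in(('top',t,(275,112,320,142)),('scene',s,(210,125,245,160))):
    m=mask(c,(0,0,150),(180,60,255),b);p=np.argwhere(m)[:,::-1];print(n,len(p),p.mean(0),p.min(0),p.max(0))
m=mask(t,(0,0,0),(180,255,75),(275,138,308,165));p=np.argwhere(m)[:,::-1];print('foot',len(p),p.mean(0),p.min(0),p.max(0))
A=cv2.resize(t['image'][110:260,215:335],(480,600),interpolation=cv2.INTER_CUBIC)
B=cv2.resize(s['image'][215:275,250:320],(320,274),interpolation=cv2.INTER_CUBIC)
C=cv2.resize(s['image'][120:215,195:260],(320,326)[:2],interpolation=cv2.INTER_CUBIC)
cv2.imwrite('pics/crop.png',np.hstack([A,np.vstack([B,C])]))
E
```

```text
taxi top px 306 [263.41830065 235.80065359]
((0.4879477620124817, -0.024425407871603966), (0.09608607739210129, 0.04293518513441086), 6.460353374481201) [[0.43779435753822327, -0.008499730378389359], [0.4426252543926239, -0.05116227641701698], [0.5381011962890625, -0.04035108536481857], [0.5332702398300171, 0.0023114606738090515]]
scene 204 [287.66176471 250.44117647]
rough [0.64425562 0.04478371] [0.4362911  0.09055255] [ 0.60982934 -0.07158667]
393 [ 0.97258717 -0.23253852  0.52753145  0.07186255] -13.44657 width 0.0282035509162647
188 [ 0.22820279  0.9736136   0.6202417  -0.02440519] 76.80871 width 0.028476535493761126
top 273 [297.46886447 127.07692308] [285 120] [309 134]
scene 269 [229.20817844 142.65799257] [217 129] [244 159]
foot 102 [287.35294118 147.43137255] [280 140] [301 161]
```

View pics/crop.png

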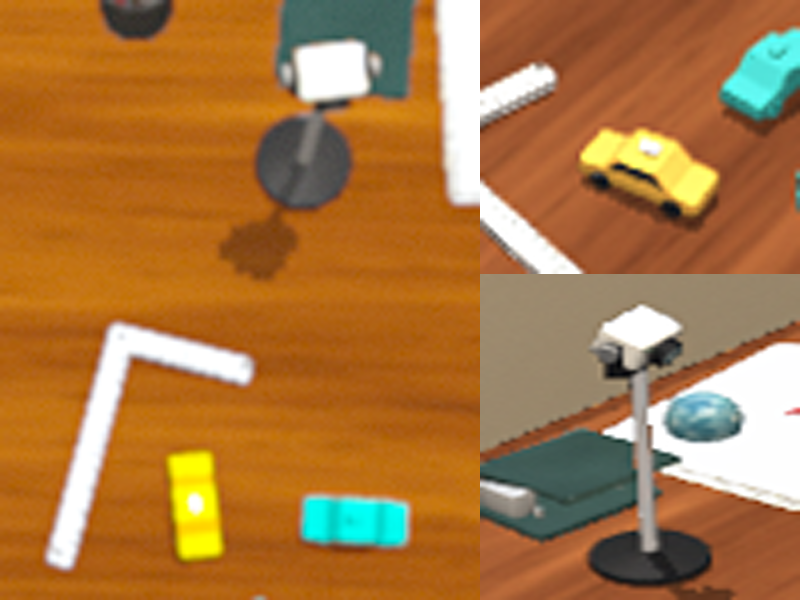

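The crop confirms the yellow taxi, with its roof sign, at scene px about (288,250). Which end is the nose is still unclear. I'll move above it and check with the wrist camera.

Call:
{"op": "send_rows", "data": {"commands": [[0,0,0.5,3,-2.9,0,1],[0,0,1.3,7.5,-7.2,0,1],[0,0,2.66,15,-14.5,0,1],[0,0,2.66,15,-14.5,0,1],[0,0,2.66,15,-14.5,0,1],[0,0,2.66,15,-14.5,0,1],[0,0,2.66,15,-14.5,0,1],[0,0,2.66,15,-14.5,0,1],[0,0,2.66,15,-14.5,0,1],[0,0,2.66,15,-14.5,0,1],[0,0,2.66,15,-14.5,0,1],[0,0,2.66,15,-14.5,0,1],[0,0,2.66,15,-14.5,0,1],[0,0,2.66,15,-14.5,0,1],[0,0,2.66,15,-14.5,0,1],[0,0,2.66,15,-14.5,0,1],[0,0,2.66,15,-14.5,0,1],[0,0,2.66,15,-14.5,0,1],[0,0,2.66,15,-14.5,0,1],[0,0,2.66,15,-14.5,0,1]]}}

```text
time_s: 1.77
position: [0.4872, -0.0281, 0.2224]
tcp_rot: [[0.994, 0.11, -0.001], [0.11, -0.994, -0.0], [-0.001, 0.0, -1.0]]
force: [-0.1, -0.8, 0.1]
opening: 0.998
grasp_force: 0.0
```

```bash
cat >> h.py <<'E'
def wrist(name=None):
    from rig import read_state,optics
    s=read_state();c=optics.capture('wrist');T=np.eye(4);T[:3,:3]=s['tcp_rot'];T[:3,3]=s['position']
    # 'axes are the flange's' taken as equal to tool axes
    r=dict(image=c['image'],intrinsics=c['intrinsics'],extrinsics=np.linalg.inv(T@c['T_tool_cam']),T=c['T_tool_cam'],s=s)
    if name: pickle.dump(r,open(name+'.pkl','wb'));cv2.imwrite('pics/'+name+'.png',c['image'])
    return r
E
python3 - <<'E'
from h import *
w=wrist('w1');s=w['s'];print(s['time_s'],s['position'],np.round(s['tcp_rot'],3).tolist());print(w['intrinsics'],np.round(w['T'],3))
print(proj(w,[[.488,-.024,0],[.62,.03,.011]]))
E
```

```text
1.7667 [ 0.48716747 -0.02810866  0.22243231] [[0.994, 0.11, -0.001], [0.11, -0.994, -0.0], [-0.001, 0.0, -1.0]]
[[278.09710907   0.         252.69483143]
 [  0.         278.09710907 198.28792038]
 [  0.           0.           1.        ]] [[-0.001 -0.968 -0.251  0.069]
 [ 1.    -0.001  0.001 -0.   ]
 [-0.001 -0.251  0.968 -0.161]
 [ 0.     0.     0.     1.   ]]
[[249.71380125 176.16625339]
 [217.51930121  68.04497434]]
```

View pics/w1.png

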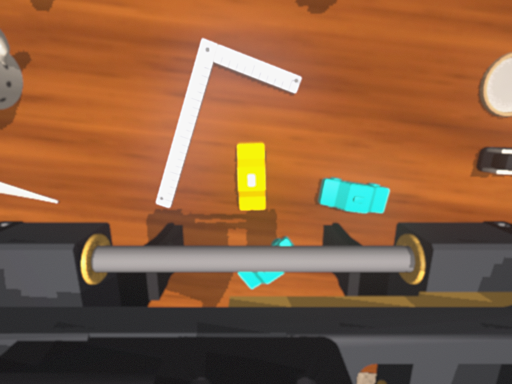

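The wrist view shows the taxi at (251,176), the L's apex at (207,45), a cyan car at (355,196), and the mug, scissors tip, glass and stapler at the edges.

```bash
python3 - <<'E'
from h import *
w=pickle.load(open('w1.pkl','rb'));im=w['image'];H=cv2.cvtColor(im,cv2.COLOR_BGR2HSV)
m=cv2.inRange(H,(20,100,80),(38,255,255));m[:120]=0;m[215:]=0;m[:,:225]=0;m[:,280:]=0
p=np.argwhere(m)[:,::-1]
for z in (.015,.022):
    q=plane(w,p,z)[:,:2].astype(np.float32);print(z,cv2.minAreaRect(q),cv2.fitLine(q,2,0,.001,.001).ravel()[:2])
m=cv2.inRange(H,(0,0,150),(180,80,255));m[:30]=0;m[212:]=0;m[:,:150]=0;m[:,305:]=0;m[130:,210:]=0
q=plane(w,np.argwhere(m)[:,::-1],.011)[:,:2].astype(np.float32)
P=plane(w,[[207,45],[165,203],[298,85]],.011)[:,:2];ap=P[0]
for e in P[1:]:
    n=np.linalg.norm(e-ap);u=(e-ap)/n
    for _ in range(3):
        v=np.array([-u[1],u[0]]);a=(q-ap)@u;b=(q-ap)@v
        k=(a>.03)&(a<n-.005)&(abs(b)<.02);L=cv2.fitLine(q[k],2,0,.001,.001).ravel();u=L[:2]*np.sign(L[:2]@u);ap2=L[2:]
        
    v=np.array([-u[1],u[0]]);b=(q[k]-ap2)@v;a=(q-ap2)@u
    kk=abs((q-ap2)@v)<.012
    print(k.sum(),u,ap2,'ang',np.degrees(np.arctan2(u[1],u[0])),'width',np.percentile(b,[1,99]),'ends',a[kk].min(),a[kk].max())
c=[cv2.resize(im[135:215,232:272],(300,600),interpolation=cv2.INTER_CUBIC),cv2.resize(np.rot90(im[170:220,315:395],1),(375,600),interpolation=cv2.INTER_CUBIC)]
cv2.imwrite('pics/c2.png',np.hstack(c))
E
```

```text
0.015 ((0.4894964098930359, -0.025491924956440926), (0.09258869290351868, 0.03808602690696716), 6.9183349609375) [0.9911921  0.13243194]
0.022 ((0.4907572865486145, -0.025393063202500343), (0.09083155542612076, 0.037363242357969284), 6.918334484100342) [0.9911921 0.1324319]
2370 [-0.97268909  0.23211187] [0.5343772  0.06905535] ang 166.57856154984773 width [-0.01109665  0.01115256] ends -0.11893065168424188 0.10253314664029434
1354 [-0.23371792 -0.97230446] [ 0.62299025 -0.02473179] ang -103.51606026316774 width [-0.01098944  0.01083758] ends -0.08187280558293963 0.04970446594012845
```

View pics/c2.png

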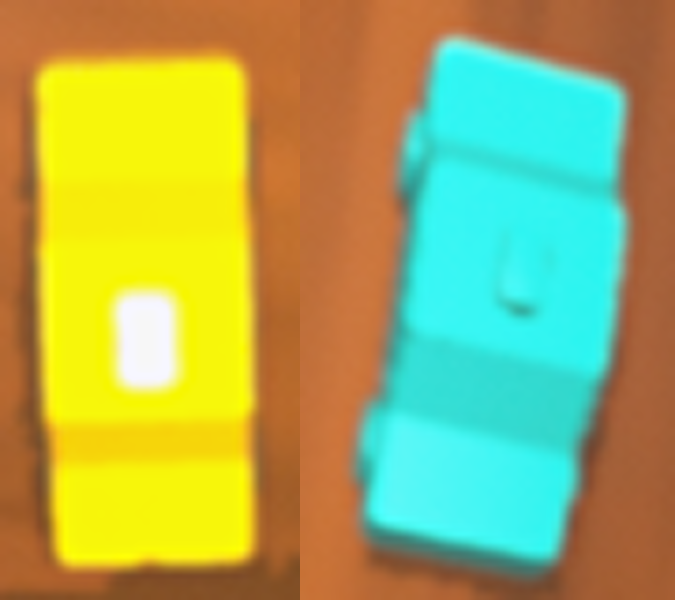

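The far end has the longer bonnet and broader windscreen, so the nose faces away from the robot, toward the short stop. The taxi is at about (0.490, -0.0255) with heading 7.2°. The corner origin is at about (0.627, 0.0365) with its x axis at -13.5°. Sizes check: taxi 92x38 mm, bars about 22 mm wide. I'll descend with the tips at 13.5 mm, above the 11 mm bars, and grip.

Call:
{"op": "send_rows", "data": {"commands": [[0,0,-0.18,0.1,-0.08,1.3,1],[0,0,-0.18,0.1,-0.08,2.6,1],[0,0,-0.18,0.1,-0.08,3.9,1],[0,0,-0.18,0.1,-0.08,5.1,1],[0,0,-0.18,0.1,-0.08,6.0,1],[0,0,-0.18,0.1,-0.08,6.6,1],[0,0,-0.18,0.1,-0.08,6.96,1],[0,0,-0.18,0.1,-0.08,6.96,1],[0,0,-0.18,0.1,-0.08,6.96,1],[0,0,-0.18,0.1,-0.08,6.96,0],[0,0,-0.18,0.1,-0.08,6.96,0],[0,0,-0.18,0.1,-0.08,6.96,0],[0,0,-0.18,0.1,-0.08,6.96,0],[0,0,-0.18,0.1,-0.08,6.96,0],[0,0,-0.18,0.1,-0.08,6.96,0],[0,0,-0.18,0.1,-0.08,6.96,0],[0,0,-0.18,0.1,-0.08,6.96,0],[0,0,-0.18,0.1,-0.08,6.96,0]]}}

```text
time_s: 3.32
position: [0.4905, -0.024, 0.0138]
tcp_rot: [[0.992, 0.128, 0.0], [0.128, -0.992, -0.0], [0.0, 0.0, -1.0]]
force: [0.6, 0.0, 0.8]
opening: 0.413
grasp_force: 30.0
```

Call:
{"op": "send_rows", "data": {"commands": [[0,0,0,0,0,-0.3,0],[0,0,1,0,0,-0.6,0],[0,0,2,0.2,-0.1,-0.6,0],[0,0,3,0.6,-0.2,-0.6,0],[0,0,4.16,1.2,-0.5,-0.6,0],[0,0,4.16,2.0,-0.8,-0.6,0],[0,0,4.16,2.6,-1.1,-0.6,0],[0,0,4.16,2.93,-1.23,-0.6,0],[0,0,4.16,2.93,-1.23,-0.6,0],[0,0,4.16,2.93,-1.23,-0.5,0],[0,0,4.16,2.93,-1.23,-0.3,0],[0,0,4.16,2.93,-1.23,-0.15,0],[0,0,4.16,2.93,-1.23,-0.05,0],[0,0,4.16,2.93,-1.23,-0.01,0],[0,0,4.16,2.93,-1.23,-0.01,0],[0,0,4.16,2.93,-1.23,-0.01,0]]}}

```text
time_s: 4.65
position: [0.5723, 0.0236, 0.0139]
tcp_rot: [[0.972, -0.233, -0.001], [-0.233, -0.972, 0.0], [-0.001, 0.0, -1.0]]
force: [-0.8, -0.2, -0.7]
opening: 0.411
grasp_force: 30.0
```

```bash
python3 - <<'E'
from h import *
w=wrist('w2');s=w['s'];print(s['position'],s['force'],s['opening'])
cv2.imwrite('pics/w2c.png',cv2.resize(w['image'][80:290,130:380],(800,600)*1 if 0 else (714,600),interpolation=cv2.INTER_CUBIC))
print(proj(w,[[.6274,.0365,.011]]))
E
```

```text
[0.57229965 0.02359579 0.01386577] [-0.77988402 -0.15033832 -0.71981888] 0.4107777880437972
[[210.01309775 158.59762258]]
```

View pics/w2c.png

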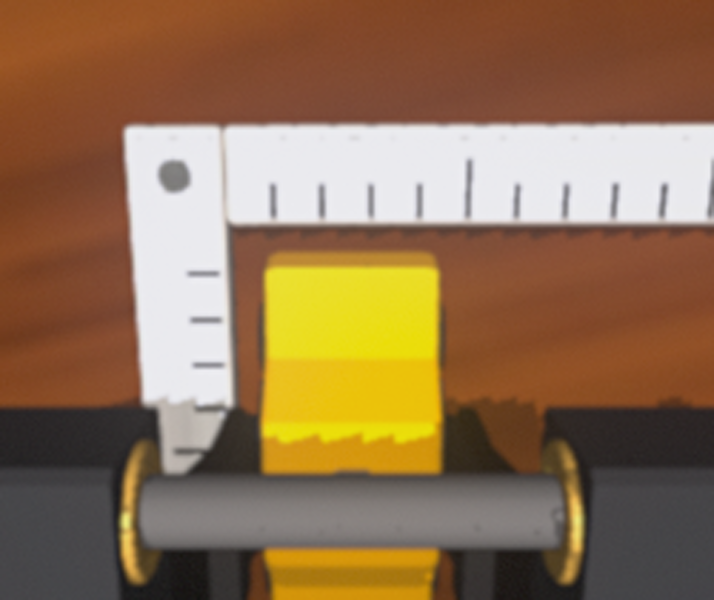

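Taxi is square to the L, with about 6 mm clear at the nose (crop rows 225-252) and about 5 mm at its left side (cols 233-260). I'll push it gently, held, until it makes contact.

Call:
{"op": "send_rows", "data": {"commands": [[0,0,0,0.05,0,0,0],[0,0,0,0.1,0,0,0],[0,0,0,0.14,0,0,0],[0,0,0,0.16,0,0,0],[0,0,0,0.16,0,0,0],[0,0,0,0.16,0,0,0]]}}

```text
time_s: 5.2
position: [0.5776, 0.0228, 0.014]
tcp_rot: [[0.973, -0.233, -0.0], [-0.233, -0.973, 0.0], [-0.0, -0.0, -1.0]]
force: [0.2, -0.3, -2.0]
opening: 0.411
grasp_force: 30.0
```

Call:
{"op": "send_rows", "data": {"commands": [[0,0,0,0.02,0,0,0],[0,0,0,0.03,0,0,0],[0,0,0,0.03,0,0,0],[0,0,0,0.03,0,0,0]]}}

```text
time_s: 5.53
position: [0.5781, 0.0227, 0.014]
tcp_rot: [[0.973, -0.232, -0.001], [-0.232, -0.973, 0.0], [-0.001, 0.0, -1.0]]
force: [-0.7, 0.2, -0.6]
opening: 0.408
grasp_force: 30.0
```

Call:
{"op": "send_rows", "data": {"commands": [[0,0,0,0.03,0,0,0],[0,0,0,0.05,0,0,0],[0,0,0,0.05,0,0,0],[0,0,0,0.05,0,0,0]]}}

```text
time_s: 5.87
position: [0.5783, 0.0226, 0.0139]
tcp_rot: [[0.973, -0.232, -0.003], [-0.232, -0.973, 0.001], [-0.003, 0.0, -1.0]]
force: [-3.8, 1.4, 2.1]
opening: 0.41
grasp_force: 30.0
```

Call:
{"op": "send_rows", "data": {"commands": [[0,0,0,0.03,0,0,0],[0,0,0,0.05,0,0,0],[0,0,0,0.05,0,0,0],[0,0,0,0.05,0,0,0]]}}

```text
time_s: 6.2
position: [0.5784, 0.0226, 0.0139]
tcp_rot: [[0.973, -0.232, -0.006], [-0.232, -0.973, 0.001], [-0.006, 0.0, -1.0]]
force: [-8.1, 2.2, 4.3]
opening: 0.41
grasp_force: 30.0
```

Nose is on the short stop. I'll relax the forward push and go sideways.

Call:
{"op": "send_rows", "data": {"commands": [[0,0,0,-0.07,0,0,0],[0,0,0,-0.07,-0.05,0,0],[0,0,0,-0.07,-0.1,0,0],[0,0,0,-0.07,-0.14,0,0],[0,0,0,-0.07,-0.15,0,0],[0,0,0,-0.07,-0.15,0,0]]}}

```text
time_s: 6.7
position: [0.5792, 0.0264, 0.0138]
tcp_rot: [[0.973, -0.232, -0.003], [-0.232, -0.973, -0.0], [-0.003, 0.001, -1.0]]
force: [-4.9, -1.6, 1.4]
opening: 0.415
grasp_force: 30.0
```

Call:
{"op": "send_rows", "data": {"commands": [[0,0,0,0,-0.02,0,0],[0,0,0,0,-0.04,0,0],[0,0,0,0,-0.04,0,0],[0,0,0,0,-0.04,0,0]]}}

```text
time_s: 7.03
position: [0.5795, 0.0275, 0.0138]
tcp_rot: [[0.973, -0.233, -0.003], [-0.233, -0.973, -0.0], [-0.003, 0.001, -1.0]]
force: [-5.3, -1.9, 0.9]
opening: 0.413
grasp_force: 30.0
```

Call:
{"op": "send_rows", "data": {"commands": [[0,0,0,0,-0.02,0,0],[0,0,0,0,-0.04,0,0],[0,0,0,0,-0.04,0,0],[0,0,0,0,-0.04,0,0]]}}

```text
time_s: 7.37
position: [0.5797, 0.0285, 0.0138]
tcp_rot: [[0.973, -0.232, -0.003], [-0.232, -0.973, -0.001], [-0.003, 0.001, -1.0]]
force: [-5.6, -2.4, 2.1]
opening: 0.411
grasp_force: 30.0
```

Call:
{"op": "send_rows", "data": {"commands": [[0,0,0,0,-0.03,0,0],[0,0,0,0,-0.06,0,0],[0,0,0,0,-0.06,0,0],[0,0,0,0,-0.06,0,0]]}}

```text
time_s: 7.7
position: [0.5798, 0.0286, 0.0139]
tcp_rot: [[0.973, -0.231, -0.004], [-0.231, -0.973, -0.003], [-0.003, 0.004, -1.0]]
force: [-6.6, -7.0, 2.5]
opening: 0.411
grasp_force: 30.0
```

```bash
python3 - <<'E'
from h import *
w=wrist('w3');s=w['s'];print(s['position'],s['force'])
cv2.imwrite('pics/w3c.png',cv2.resize(w['image'][110:240,170:330],(738,600),interpolation=cv2.INTER_CUBIC))
E
```

```text
[0.57977793 0.0286427  0.01387967] [-6.58293054 -6.96559774  2.54300838]
```

View pics/w3c.png

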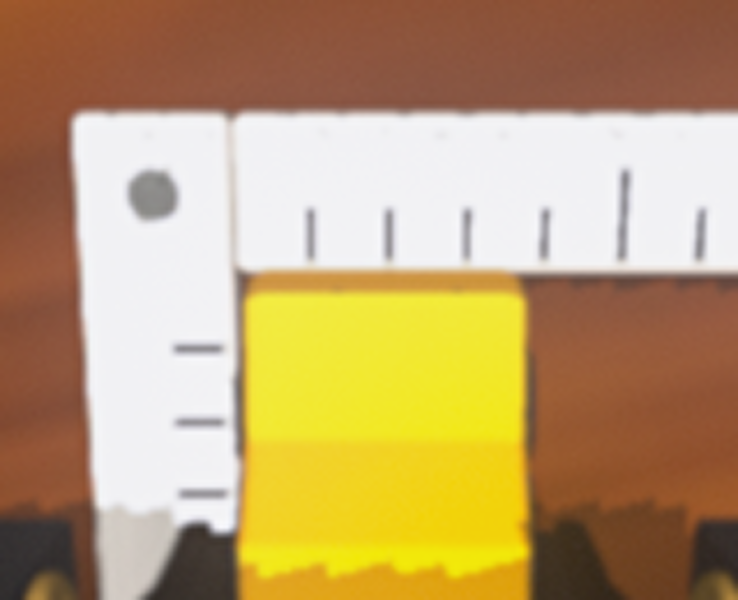

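The crop shows the nose touching the short stop (row 272) and the left wheels touching the long stop (col 240), square. I'll let go and wait.

Call:
{"op": "send_rows", "data": {"commands": [[0,0,0,-0.05,0.04,0,0],[0,0,0,-0.05,0.04,0,0.6],[0,0,0,-0.05,0.04,0,0.7],[0,0,0,-0.05,0.04,0,0.7],[0,0,0,-0.05,0.04,0,0.7],[0,0,0,-0.05,0.04,0,0.7],[0,0,0,-0.05,0.04,0,0.7],[0,0,0,-0.05,0.04,0,0.7],[0,0,0,-0.05,0.04,-0.5,0.7],[0,0,0,-0.05,0.04,-1.5,0.7],[0,0,0,-0.05,0.04,-2.5,0.7],[0,0,0,-0.05,0.04,-3,0.7],[0,0,0,-0.05,0.04,-3,0.7],[0,0,0,-0.05,0.04,-3,0.7]]}}

```text
time_s: 8.92
position: [0.5802, 0.03, 0.1048]
tcp_rot: [[0.973, -0.232, 0.002], [-0.232, -0.973, -0.0], [0.002, -0.0, -1.0]]
force: [0.0, 0.7, -0.0]
opening: 0.703
grasp_force: 0.0
```

```bash
python3 - <<'E'
from h import *
w=wrist('w4');s=w['s'];print(s['time_s'],s['position'],np.round(s['tcp_rot'],4).tolist())
im=w['image'];H=cv2.cvtColor(im,cv2.COLOR_BGR2HSV)
m=cv2.inRange(H,(20,100,80),(38,255,255))
n,l,st,ce=cv2.connectedComponentsWithStats(m);k=1+st[1:,4].argmax();print(st[k])
p=np.argwhere(l==k)[:,::-1];q=plane(w,p,.018)[:,:2].astype(np.float32);r=cv2.minAreaRect(q);print('taxi',r)
m=cv2.inRange(H,(0,0,150),(180,60,255))
n,l,st,ce=cv2.connectedComponentsWithStats(m);k=1+st[1:,4].argmax();print(st[k])
q=plane(w,np.argwhere(l==k)[:,::-1],.011)[:,:2];u=np.array([.9726,-.2325]);v=np.array([.2325,.9726])
X,Y=q@u,q@v
import numpy as np
k=Y<Y.max()-.045;fs=np.polyfit(Y[k],X[k],1);xs=X[k]-np.polyval(fs,Y[k])
k2=X<X.max()-.045;fl=np.polyfit(X[k2],Y[k2],1)
print('short ang',np.degrees(fs[0]),'mean x',X[k].mean(),'width',np.percentile(xs,[1,99]));print('long ang',np.degrees(fl[0]),Y[k2].mean(),k2.sum())
cv2.imwrite('pics/w4c.png',cv2.resize(im[60:260,140:380],(720,600),interpolation=cv2.INTER_CUBIC))
E
```

```text
8.9167 [0.58019833 0.03001676 0.10482803] [[0.9726, -0.2323, 0.0023], [-0.2323, -0.9726, -0.0003], [0.0023, -0.0002, -1.0]]
[ 235  155   41   90 3367]
taxi ((0.5816502571105957, 0.027705661952495575), (0.037750862538814545, 0.08508744835853577), 76.50086975097656)
[ 210  131  146  115 5443]
short ang -0.01569849440563749 mean x 0.612266220358064 width [-0.01028356  0.01012927]
long ang -0.024873265421711133 0.19225810346991534 1419
```

View pics/w4c.png

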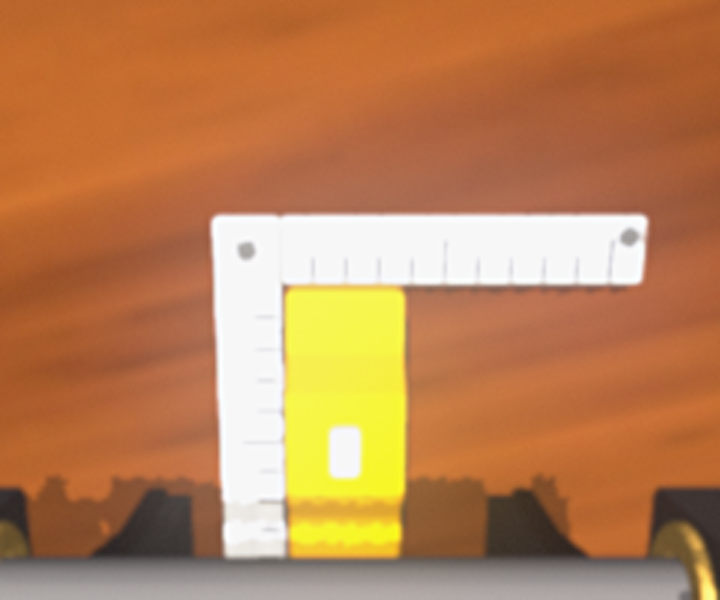

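The crop shows the taxi released, square and flush in the corner, with the longer bonnet at the short stop. Next is locating the inspection camera from the stored fixed views.

```bash
python3 - <<'E'
from h import *
d=pickle.load(open('d.pkl','rb'));t,s=d['top'],d['scene']
print('foot',plane(t,[[291,150]],.006),plane(s,[[229.5,201.9]],.006))
a,e1=tri(t,[286.75,128.75],s,[220.8,142.1]);b,e2=tri(t,[309,126.25],s,[233,142.1]);print(a,e1,b,e2)
c,e=tri(t,[297.5,127],s,[229.2,142.7]);print('head',c,e)
print('px of axis guess at z=.262 over foot', proj(t,np.r_[plane(t,[[291,150]],.006)[0,:2],.262]),proj(s,np.r_[plane(t,[[291,150]],.006)[0,:2],.262]))
E
```

```text
foot [[ 0.80618031 -0.1192194   0.006     ]] [[ 0.80863509 -0.11984145  0.006     ]]
[ 0.80167537 -0.08534682  0.26597142] 0.002676484030085726 [ 0.8212491  -0.15956217  0.22771657] 0.0044516141604837986
head [ 0.80908803 -0.12336487  0.24624512] 0.010297394931241778
px of axis guess at z=.262 over foot [[297.522858   127.64491145]] [[227.30161917 138.85288707]]
```

```bash
cat >> h.py <<'E'
from scipy.spatial.transform import Rotation as Rn
def rel(p,R,s=None):
    from rig import read_state
    s=s or read_state();R0=np.array(s['tcp_rot']);p0=np.array(s['position'])
    return np.round(np.r_[np.degrees(Rn.from_matrix(R0.T@R).as_rotvec())/5,R0.T@(np.array(p)-p0)/.03],2).tolist()
def tool(yaw,pitch):  # tool x at yaw, tipped up by pitch (deg), z = down/forward
    return Rn.from_euler('z',yaw,degrees=True).as_matrix()@Rn.from_euler('y',-pitch,degrees=True).as_matrix()@np.diag([1,-1,-1.])
E
python3 - <<'E'
from h import *
R=tool(6.4,75);print(np.round(R,3).tolist())
for p in ([.62,-.08,.21],[.655,-.136,.2]):print(rel(p,R))
E
```

```text
[[0.257, 0.111, 0.96], [0.029, -0.994, 0.108], [0.966, 0.0, -0.259]]
[2.59, 14.85, -3.38, 2.18, 3.25, -3.54]
[2.59, 14.85, -3.38, 3.74, 4.8, -3.21]
```

Call:
{"op": "send_rows", "data": {"commands": [[0,0,0,0,0,-1.3,0.7],[0.3,1.5,-0.34,0,0.3,-2.6,1],[0.6,3,-0.7,0,0.8,-3.2,1],[0.9,4.5,-1.0,0.5,1.5,-3.2,1],[1.1,6,-1.4,1,2.2,-3.2,1],[1.3,7.5,-1.7,1.6,3,-3.2,1],[1.6,9,-2.0,2.2,3.8,-3.2,1],[1.8,10.4,-2.4,2.8,4.4,-3.2,1],[2.1,11.9,-2.7,3.3,4.8,-3.2,1],[2.3,13.4,-3.0,3.74,4.8,-3.2,1],[2.59,14.85,-3.38,3.74,4.8,-3.2,1],[2.59,14.85,-3.38,3.74,4.8,-3.2,1],[2.59,14.85,-3.38,3.74,4.8,-3.2,1],[2.59,14.85,-3.38,3.74,4.8,-3.2,1],[2.59,14.85,-3.38,3.74,4.8,-3.2,1],[2.59,14.85,-3.38,3.74,4.8,-3.2,1]]}}

```text
time_s: 10.3
position: [0.6546, -0.1323, 0.1973]
tcp_rot: [[0.551, 0.082, 0.831], [-0.03, -0.993, 0.118], [0.834, -0.089, -0.544]]
force: [0.4, 0.8, -0.3]
opening: 0.998
grasp_force: 0.0
```

```bash
python3 - <<'E'
from h import *
w=wrist('w5');s=w['s'];print(s['time_s'],s['joint_positions'])
print(proj(w,[[.807,-.1195,.262]]))
E
```

```text
10.3 [-37.5623709   34.07130929 116.8075012  112.43141709  40.46040258
 -51.45638383]
[[245.35436795  39.10187585]]
```

View pics/w5.png

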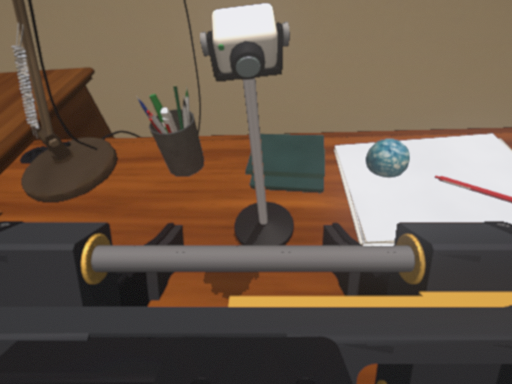

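The wrist view shows the camera head at (246,40), its knobs at (207,44) and (286,34), and the lens glass at (248,66). The axis point I predicted at (245,39) agrees. I'll solve yaw and tilt from the lens pixel and knob line.

```bash
python3 - <<'E'
from h import *
from scipy.optimize import least_squares as ls
w=pickle.load(open('w5.pkl','rb'))
print(np.round(w['s']['qvel'],2))
g=cv2.cvtColor(w['image'],cv2.COLOR_BGR2GRAY)[54:80,232:264]
print(g[::2,::2])
def model(q):
    yaw,tilt,dx,dy,dz=q;A=np.array([.807,-.1195,.262])+np.array([dx,dy,dz])
    M=Rn.from_euler('z',yaw).as_matrix()@Rn.from_euler('y',-tilt).as_matrix()
    f=M@np.array([-1,0,0]); y=M[:,1]
    return A,M,f,y
# observations: lens, knob direction, axis midpoint (average of knobs)
def res(q):
    A,M,f,y=model(q);P=proj(w,[A+.031*f,A+.03*y,A-.03*y]);k=P[1]-P[2];o=np.array([207-286,44-34.])
    return np.r_[(P[0]-[248,66]),[np.cross(k,o)/np.linalg.norm(k)*.5],((P[1]+P[2])/2-[246.5,39])*1,np.array(q[2:])/.003]
r=ls(res,[.11,.4,0,0,0]);A,M,f,y=model(r.x)
print(r.x,np.degrees(r.x[:2]),res(r.x),f,'lens',A+.031*f,np.degrees(np.sqrt(np.diag(np.linalg.inv(r.jac.T@r.jac)))))
E
```

```text
[ -17.04   25.08   24.64   92.07   66.45 -124.66]
[[ 51  56  57  57  54  51  49  49  50  50  51  47  51  53  53  52]
 [ 52  54  52  49  49  54  73  91 110  98  76  61  49  48  52  51]
 [ 50  50  49  49  75 108 115 106 107 105 105 108  79  51  47  48]
 [ 49  47  47  71  98  93  82  80  79  80  80  87  95  72  48  45]
 [ 45  46  59  89  84  79  79  80  79  80  80  79  83  84  53  45]
 [ 45  47  68  81  80  79  80  80  79  79  79  79  79  81  64  44]
 [ 45  46  72  80  78  78  79  79  80  78  79  78  79  80  62  44]
 [ 51  44  71  80  80  80  80  77  78  79  79  79  80  76  57  43]
 [ 59  42  62  78  78  78  79  79  78  79  79  78  79  74  50  43]
 [ 52  41  48  73  78  79  77  80  79  78  78  78  76  57  43  43]
 [ 44  43  41  53  70  78  78  78  79  79  78  72  56  42  41  43]
 [ 44  42  42  42  47  59  67  70  69  66  57  48  52  52  76  85]
 [ 41  50  54  51  52  47  50  52  53  59  65  87 112 113 119 122]]
[ 1.20120696e-01  3.18904231e-01  6.30561161e-05 -5.66533469e-04
 -1.15316606e-05] [ 6.8824089 18.2718665] [ 0.20216954 -0.02085936 -0.61604846 -0.26639711  0.02213106  0.02101871
 -0.18884449 -0.00384389] [-0.94273704 -0.11379005 -0.31352623] lens [ 0.77783821 -0.12359402  0.25226916] [1.79196094 2.45166995 0.16287884 0.04537001 0.06450402]<stdin>:15: DeprecationWarning: Arrays of 2-dimensional vectors are deprecated. Use arrays of 3-dimensional vectors instead. (deprecated in NumPy 2.0)
```

The arm was still turning in that picture, so I'll settle and look again.

Call:
{"op": "send_rows", "data": {"commands": [[0,0,0,0,0,0,1],[0,0,0,0,0,0,1],[0,0,0,0,0,0,1],[0,0,0,0,0,0,1],[0,0,0,0,0,0,1],[0,0,0,0,0,0,1]]}}

```text
time_s: 10.85
position: [0.6549, -0.1305, 0.1992]
tcp_rot: [[0.552, 0.085, 0.83], [-0.028, -0.992, 0.12], [0.834, -0.09, -0.545]]
force: [-0.2, 0.2, 0.4]
opening: 1.0
grasp_force: 0.0
```

```bash
python3 - <<'E'
from h import *
w=wrist('w6');s=w['s'];print(s['time_s'],np.round(s['joint_positions'],1),np.round(s['qvel'],1),s['position'],np.round(s['tcp_rot'],3).tolist())
P=proj(w,[[.807,-.1195,.262],[.7778,-.1236,.2523]]);print(P)
H=cv2.cvtColor(w['image'],cv2.COLOR_BGR2GRAY);x,y=P[1].round().astype(int)
cv2.imwrite('pics/w6c.png',cv2.resize(w['image'][max(0,y-70):y+50,x-80:x+80],(800,600),interpolation=cv2.INTER_CUBIC));print(x-80,max(0,y-70))
E
```

```text
10.85 [-37.4  33.8 116.7 112.   40.3 -50.9] [-0.1  0.1  0.2  0.2  0.1 -0.3] [ 0.65491847 -0.13045806  0.19922818] [[0.552, 0.085, 0.83], [-0.028, -0.992, 0.12], [0.834, -0.09, -0.545]]
[[248.15834995  41.38894854]
 [251.07109249  68.32478363]]
171 0
```

View pics/w6c.png

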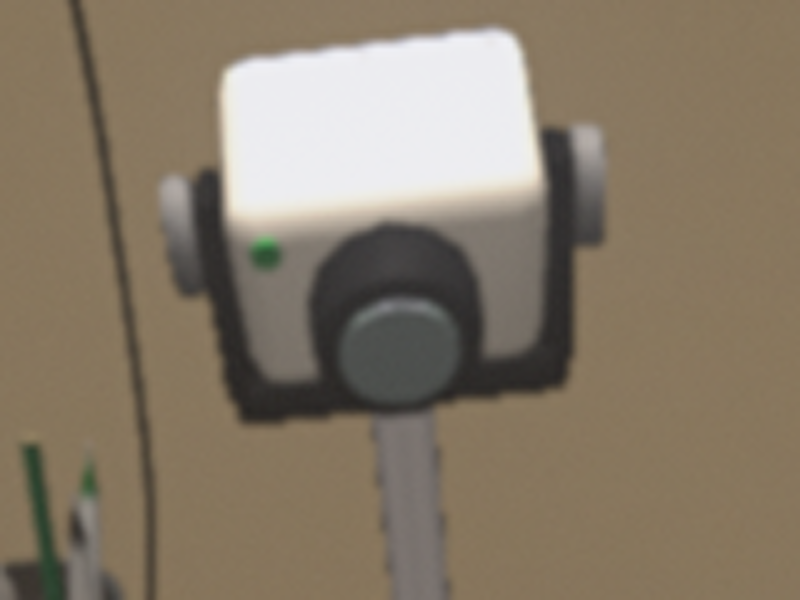

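```bash
python3 - <<'E'
from h import *
from scipy.optimize import least_squares as ls
w=pickle.load(open('w6.pkl','rb'))
def model(q):
    yaw,tilt=q[:2];A=np.array([.807,-.1195,.262])+q[2:5]
    M=Rn.from_euler('z',yaw).as_matrix()@Rn.from_euler('y',-tilt).as_matrix()
    return A,M,-M[:,0],M[:,1]
def res(q):
    A,M,f,y=model(q);P=proj(w,[A+.031*f,A+q[5]*y,A-q[5]*y])
    return np.r_[P[0]-[251,69.2],P[1]-[207.6,46.2],P[2]-[288.6,36.2],q[2:5]/.002]
r=ls(res,[.11,.4,0,0,0,.035]);A,M,f,y=model(r.x);lens=A+.031*f
print(np.degrees(r.x[:2]),r.x[2:],np.round(res(r.x),2),'lens',lens,'sd',np.degrees(np.sqrt(np.diag(np.linalg.inv(r.jac.T@r.jac)))[:2]))
cp=-w['extrinsics'][:3,:3].T@w['extrinsics'][:3,3];v=lens-cp;v/=np.linalg.norm(v)
print('cam',cp,'elev',np.degrees(np.arcsin(v[2])),'angle ray-normal',np.degrees(np.arccos(-v@f)))
# front-face vs tilt check with ellipse: projected circle for several tilts
for td in (10,15,20,25,30,35):
    A2,M2,f2,y2=model(np.r_[r.x[0],np.radians(td),r.x[2:]]);L=A2+.031*f2
    th=np.linspace(0,6.28,60);c=L+.012*(np.cos(th)[:,None]*M2[:,1]+np.sin(th)[:,None]*M2[:,2]);p=proj(w,c);print(td,proj(w,L)[0].round(1),p.ptp(0) if hasattr(p,'ptp') else np.ptp(p,axis=0))
E
```

```text
[ 8.3333127  20.12363452] [1.76448020e-05 1.94686115e-04 1.24937637e-04 3.36265838e-02] [ 0.12 -0.01 -0.06 -0.15 -0.02  0.18  0.01  0.1   0.06] lens [ 0.77821745 -0.12352391  0.25145948] sd [1.45765941 2.21219759]
cam [ 0.55872542 -0.15161077  0.34399521] elev -22.693732059174533 angle ray-normal 42.82942276882647
10 [250.6  63. ] [31.32988267 29.84973761]
15 [250.9  66.2] [30.9730111  27.55093257]
20 [251.1  69.1] [30.60667397 25.08775745]
25 [251.3  71.8] [30.23450547 22.49257808]
30 [251.5  74.1] [29.86015432 19.80046464]
35 [251.7  76.1] [29.501161   17.05173382]
```

Lens at about (0.778, -0.1235, 0.2515), yaw about 7.7° and tilt about 19° (the lens ellipse agrees: 15-20°). I'll go back above the taxi.

```bash
python3 - <<'E'
from h import *
print(rel([.5785,.0287,.13],tool(-13.45,0)))
E
```

```text
[-2.75, -11.09, 2.84, -3.48, -5.27, -0.22]
```

Call:
{"op": "send_rows", "data": {"commands": [[-0.28,-1.1,0.28,-0.35,-0.53,-0.02,1],[-0.55,-2.2,0.57,-0.7,-1.05,-0.04,1],[-0.82,-3.3,0.85,-1.04,-1.58,-0.07,1],[-1.1,-4.4,1.14,-1.4,-2.1,-0.09,1],[-1.38,-5.5,1.42,-1.74,-2.63,-0.11,1],[-1.65,-6.65,1.7,-2.1,-3.16,-0.13,1],[-1.92,-7.8,2.0,-2.44,-3.7,-0.15,1],[-2.2,-8.9,2.27,-2.8,-4.2,-0.18,1],[-2.5,-10,2.56,-3.1,-4.7,-0.2,1],[-2.75,-11.09,2.84,-3.48,-5.27,-0.22,1],[-2.75,-11.09,2.84,-3.48,-5.27,-0.22,1],[-2.75,-11.09,2.84,-3.48,-5.27,-0.22,1],[-2.75,-11.09,2.84,-3.48,-5.27,-0.22,1],[-2.75,-11.09,2.84,-3.48,-5.27,-0.22,1],[-2.75,-11.09,2.84,-3.48,-5.27,-0.22,1],[-2.75,-11.09,2.84,-3.48,-5.27,-0.22,1],[-2.75,-11.09,2.84,-3.48,-5.27,-0.22,1],[-2.75,-11.09,2.84,-3.48,-5.27,-0.22,1]]}}

```text
time_s: 12.4
position: [0.5766, 0.0286, 0.1289]
tcp_rot: [[0.973, -0.232, -0.002], [-0.232, -0.973, 0.001], [-0.002, -0.001, -1.0]]
force: [0.1, -0.5, -0.7]
opening: 0.998
grasp_force: 0.0
```

```bash
python3 - <<'E'
from h import *
w=wrist('w7');s=w['s'];print(s['time_s'],np.round(s['joint_positions'],1),np.round(s['qvel'],1))
print(rel([.5785,.0287,.0138],tool(-13.45,0)))
H=cv2.cvtColor(w['image'],cv2.COLOR_BGR2HSV);m=cv2.inRange(H,(20,100,80),(38,255,255));n,l,st,ce=cv2.connectedComponentsWithStats(m);k=1+st[1:,4].argmax()
print(cv2.minAreaRect(plane(w,np.argwhere(l==k)[:,::-1],.018)[:,:2].astype(np.float32)))
E
```

```text
12.4 [-8.3 33.7 93.9  0.1 52.6 95.1] [-0.5 -0.3  1.  -0.2  0.3  0.3]
[-0.01, 0.03, -0.0, 0.08, -0.02, 3.84]
((0.5790478587150574, 0.028575263917446136), (0.037643663585186005, 0.09015603363513947), 76.51028442382812)
```

Call:
{"op": "send_rows", "data": {"commands": [[0,0,0,0.08,-0.02,1.2,1],[0,0,0,0.08,-0.02,2.4,1],[0,0,0,0.08,-0.02,3.2,1],[0,0,0,0.08,-0.02,3.7,1],[0,0,0,0.08,-0.02,3.84,1],[0,0,0,0.08,-0.02,3.84,1],[0,0,0,0.08,-0.02,3.84,1],[0,0,0,0.08,-0.02,3.84,0],[0,0,0,0.08,-0.02,3.84,0],[0,0,0,0.08,-0.02,3.84,0],[0,0,0,0.08,-0.02,3.84,0],[0,0,0,0.08,-0.02,3.84,0],[0,0,0,0.08,-0.02,3.84,0],[0,0,0,0.08,-0.02,3.84,0],[0,0,0,0.08,-0.02,3.84,0],[0,0,0,0.08,-0.02,3.84,0]]}}

```text
time_s: 13.78
position: [0.5805, 0.0284, 0.0142]
tcp_rot: [[0.973, -0.233, -0.001], [-0.233, -0.973, 0.0], [-0.001, -0.0, -1.0]]
force: [-0.1, -1.3, 0.0]
opening: 0.408
grasp_force: 30.0
```

```bash
python3 - <<'E'
from h import *
s=__import__('rig').read_state();print(s['position'],s['opening'],s['grasp_force'],s['force'])
R=tool(7.7,19);f=-R[:,0];lens=np.array([.778,-.1235,.2515]);nose=lens+.1*f
tcp=nose-R[:,0]*.046+R[:,2]*.0015
print('tcp',tcp,'nose',nose)
print('pre',rel(tcp-.06*R[:,0],R),'fin',rel(tcp,R))
E
```

```text
[0.58054133 0.02836043 0.01416126] 0.408259439594677 30.01197975827381 [-0.06637927 -1.28456054  0.04267832]
tcp [ 0.64168297 -0.14193079  0.20254877] nose [ 0.6843007  -0.13616864  0.21894318]
pre [0.7, 3.77, -4.19, 1.54, 5.73, -5.63] fin [0.7, 3.77, -4.19, 3.3, 5.04, -6.28]
```

Call:
{"op": "send_rows", "data": {"commands": [[0,0,0,0,0,-0.3,0],[0,0,0,0,0,-0.9,0],[0,0,0,0,0,-1.8,0],[0,0,0,0,0,-2.8,0],[0,0,0,0,0.2,-3.8,0],[0.1,0.6,-0.7,0.1,0.7,-4.6,0],[0.2,1.2,-1.4,0.3,1.4,-5.2,0],[0.35,1.8,-2.1,0.6,2.3,-5.5,0],[0.45,2.4,-2.8,0.9,3.2,-5.6,0],[0.58,3.1,-3.5,1.2,4.2,-5.63,0],[0.7,3.77,-4.19,1.54,5.1,-5.63,0],[0.7,3.77,-4.19,1.54,5.73,-5.63,0],[0.7,3.77,-4.19,1.54,5.73,-5.63,0],[0.7,3.77,-4.19,1.54,5.73,-5.63,0],[0.7,3.77,-4.19,1.54,5.73,-5.63,0]]}}

```text
time_s: 15.03
position: [0.5851, -0.1491, 0.1831]
tcp_rot: [[0.937, 0.133, 0.322], [0.126, -0.991, 0.045], [0.325, -0.001, -0.946]]
force: [-0.2, -0.3, -2.6]
opening: 0.411
grasp_force: 30.0
```

```bash
python3 - <<'E'
from h import *
R=tool(7.7,19);f=-R[:,0];lens=np.array([.778,-.1235,.2515]);nose=lens+.1*f
tcp=nose-R[:,0]*.046+R[:,2]*.0015
w=wrist('w8');print(np.round(w['s']['joint_positions'],1),rel(tcp,R,w['s']))
E
```

```text
[-31.   26.3 101.3  19.   38.9  38. ] [-0.01, 0.0, -0.01, 2.01, 0.01, 0.01]
```

Call:
{"op": "send_rows", "data": {"commands": [[0,0,0,0.4,0,0,0],[0,0,0,0.9,0,0,0],[0,0,0,1.4,0,0,0],[0,0,0,1.8,0,0,0],[0,0,0,2.0,0,0,0],[0,0,0,2.0,0,0,0],[0,0,0,2.0,0,0,0],[0,0,0,2.0,0,0,0],[0,0,0,2.0,0,0,0],[0,0,0,2.0,0,0,0],[0,0,0,2.0,0,0,0],[0,0,0,2.0,0,0,0]]}}

```text
time_s: 16.08
position: [0.6415, -0.1422, 0.2025]
tcp_rot: [[0.937, 0.133, 0.323], [0.126, -0.991, 0.044], [0.326, -0.0, -0.945]]
force: [-0.6, -0.4, -1.0]
opening: 0.406
grasp_force: 30.0
```

```bash
python3 - <<'E'
from h import *
from rig import optics
w=wrist('w9');s=w['s'];print(s['position'],np.round(s['tcp_rot'],3).tolist(),np.round(s['qvel'],2),s['grasp_force'])
d={n:optics.capture(n) for n in('scene','top')}
R=np.array(s['tcp_rot']);p=s['position'];nose=p+.046*R[:,0]-.0015*R[:,2];tail=nose-.092*R[:,0]
L=np.array([.778,-.1235,.2515])
for n,c in d.items():
    print(n,proj(c,[nose,tail,L]).round(1))
    m=cv2.inRange(cv2.cvtColor(c['image'],cv2.COLOR_BGR2HSV),(20,110,90),(38,255,255));x,y=proj(c,nose)[0].astype(int);mm=np.zeros_like(m);mm[y-50:y+50,x-60:x+60]=m[y-50:y+50,x-60:x+60];q=np.argwhere(mm)[:,::-1];print(len(q),q.min(0),q.max(0),q.mean(0))
a=[cv2.resize(d['scene']['image'][110:230,190:350],(400,300),interpolation=2),cv2.resize(d['top']['image'][100:220,220:380],(400,300),interpolation=2),cv2.resize(w['image'],(400,300))]
cv2.imwrite('pics/f.png',np.vstack([np.hstack(a[:2]),np.hstack([a[2],np.zeros_like(a[2])])]))
E
```

```text
[ 0.64147572 -0.14224493  0.20251505] [[0.937, 0.133, 0.323], [0.126, -0.991, 0.044], [0.326, -0.0, -0.945]] [-0.06  0.05 -0.23  0.06  0.05  0.12] 29.999328232370317
scene [[260.  160.5]
 [283.6 176.1]
 [234.8 143.9]]
57 [259 162] [285 177] [276.12280702 171.22807018]
top [[301.3 169.9]
 [303.7 198.8]
 [298.5 137.6]]
105 [295 170] [308 178] [301.56190476 174.1047619 ]
```

View pics/f.png

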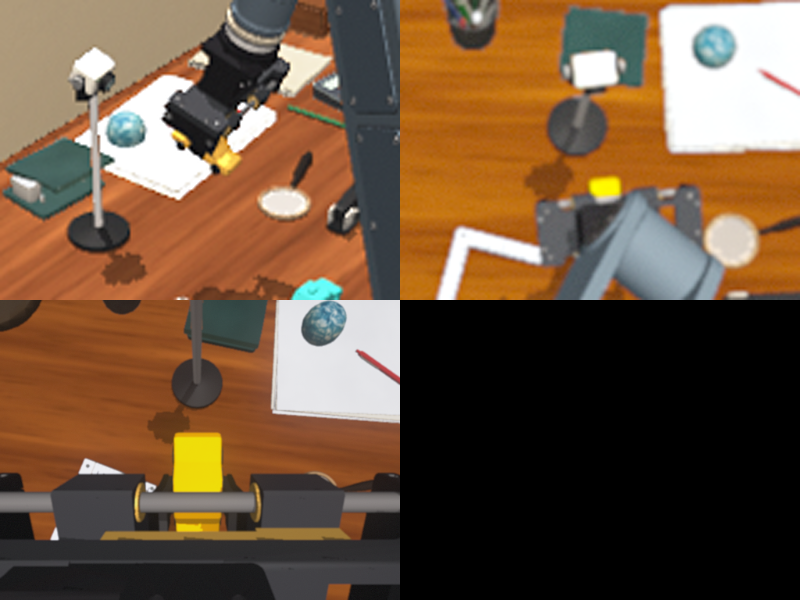

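The final view shows the taxi held nose-up toward the head. Its extents match the predicted nose and tail pixels in both views: scene (260,160) and (284,176), top nose (301,170). The arm is still and the grip reads 30 N, so I'll hand in.

```bash
python3 -c "
from rig import bot;print(bot.hand_in())"
```

```text
the job is handed in; nothing more can be done
None
```

I handed in the job, but the system gave no verdict: the taxi was pushed flush and square into the measuring corner and let go for about half a second, then picked up and held still with its nose about 10 cm from the lens, by my measurements.

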